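# Push the standing tension rod home

### The job

On the small open drum on the bench, one of the six tension rods still stands up out of the hoop; the other five are home, one of them with the T-shaped drum key on it. With your fingertips gently push the standing rod straight down until its head sits on its ear like the others, then take your hand away. Grip and lift nothing, do not touch the other rods or the key, and leave the drum and the things around it where they are.

Things in the scene. Friction and masses are not known exactly. Their poses are not given: they have to be found in the camera images.
- drum: small open drum, loose, any way round, 2.2 kg. Copper shell 203 mm across; steel hoop 218 mm across, its upper edge 108 mm above the bench. Six ears 22 mm square stick out of the hoop every 60 degrees, tops 104 mm above the bench, a rod in each 115.5 mm from the drum's axis; a lug on the shell below. Origin on the axis at the bench, z up; rod_1 along its +x, rod_2 to 6 anticlockwise from above.
- rod_1: the tension rod that still stands up: 6 mm steel rod, head 14 mm high (black washer 16 mm across, collar 14 mm, 8 mm square top). Origin at the centre of the head's top, z up. Home, the washer lies on the ear and the head's top is 118 mm above the bench; it starts 20 to 34 mm higher. Slides straight down against about 3 N of friction, stays where left, firm stop when home.
- rod_2: another tension rod, same shape, already home: top of its head (its origin) 118 mm above the bench; the drum key stands on it, covering its head.
- rod_3: another tension rod, same shape, already home: top of its head (its origin) 118 mm above the bench.
- rod_4: another tension rod, same shape, already home: top of its head (its origin) 118 mm above the bench.
- rod_5: another tension rod, same shape, already home: top of its head (its origin) 118 mm above the bench.
- rod_6: another tension rod, same shape, already home: top of its head (its origin) 118 mm above the bench.
- drum_key: steel T-shaped drum key standing upright on the head of rod_2, next to the standing rod; loose, lifts off easily. Its cross-bar is 46 mm long and 10 mm thick, about 152 mm above the bench; origin at the middle of the cross-bar, 115 mm from rod_1.
- tape_roll: blue roll of tape lying flat inside the open drum, 90 mm across, 24 mm high; origin at the centre of its underside
- spare_lug: loose aluminium lug block 20 x 16 x 36 mm high, standing just outside the drum; origin under its centre
- hoop_spacer: loose brass cylinder, 24 mm across, 22 mm high, standing just outside the drum; origin under its centre
- screwdriver: screwdriver lying on the bench to the right of the drum (as the robot sees it)
- sanding_block: wooden sanding block 100 x 60 x 32 mm, to the left of the drum; origin under its centre
- flask: steel drinking flask, 70 mm across, 210 mm tall, far to the left; origin under its centre
- parts_bin: yellow open bin 150 x 110 x 60 mm with lug stock in it, to the right; origin under its centre

How it is judged:
By the outcome, as a careful person would: the job done as asked, in the order asked, and still so for the second after the job is handed in, with the robot touching nothing.
It also fails if it takes over 32 s, if anything falls off the work surface, if the arm or the gripper's body presses on something with over 40 N, if the wrist force passes 120 N, or if a joint passes its speed limit or range.

### The arm

A 7-joint arm with a two-finger parallel gripper is mounted at the origin on the work surface. World frame = base frame: x ahead of the robot, y to its left, z up, the work surface at z = 0. Lengths are in m, angles in degrees, forces in N, time in s.
With the tool pointing down it reaches from about 0.425 to 0.875 m from the base axis. Payload 4.7 kg.
Tool frame: the origin (TCP) lies at the very end of the fingers, on their centre line; the grasp point (between the pads) lies 19 mm behind it; x points along the fingers, z is the direction in which the jaws open and shut, and the axes are right-handed (so a half turn about x gives the same grasp; the last joint's range is limited). The gripper opens to 87 mm and grips with 3 to 60 N. Pads are 19 mm wide; open, the fingers measure 117 mm over their backs; the gripper's body (75 mm by 190 mm) begins 51 mm behind the grasp point.
Start: joints at [-65.311, 18.392, -4.016, 83.108, 1.295, 78.541, -3.26], TCP at [0.263, 0.594, 0.223] pointing down, gripper open.
Joint ranges: [-163.93, 163.93], [-17.29, 119.83], [-79.2, 71.16], [3.27, 140.29], [-89.18, 269.18], [5.43, 117.66], [-154.24, 154.24]. Speed limits (degrees/s): [147.25, 147.25, 180, 180, 180, 180, 180].

### API

Orientations are given as [roll, pitch, yaw] about the fixed x, y, z axes, in that order (R = Rz(yaw) Ry(pitch) Rx(roll)).
In Python, from cell import env gives the robot as it stands. The module is installed in compiled form; this text tells all that it offers.
- The arm moves only by the tool drive_tool, never from a script. Its argument "increments" is a list of rows, each a list of 2 entries, a list of its own where there are three numbers: the shift along the tool's x, y, z scaled (see below), then the turn, a rotation vector about the tool's x, y, z scaled (see below). In form: [[[dx, dy, dz], [wx, wy, wz]], ...]. A call has 1 to 10 rows; each row shifts and turns the commanded pose from where the row before left it, along the tool's axes as they then stand; what a row does not reach is not made up. The controller multiplies each number of a shift by 0.04 m and each number of a turn by 120 degrees. A row lasts 1/10 s, in which the tool goes at most 50 mm and 8.59 degrees, less where a joint would pass 70% of its speed; a pose out of reach is approached as far as the arm can. A call with a number of a shift or a turn outside -1 to 1 is refused whole. A call with a gripper value outside its range is refused whole. "hand" is the gripper's target within -1 to 1 (fully open at 1, half-way at 0, shut at -1), set as the call begins (left out, the last holds). The fingers move at their own pace and stop on an object; "squeeze" is the grip in N (left out, the last holds). Time passes only in rows, so rows that do not move let the fingers close. It gives the time, the measured TCP pose, the force and the opening at its end, in the units of the state.
- env.get_obs(): the state, without advancing time (a new reading comes with each control period).
- env.read_camera(name): name is "scene" or "top" or "wrist"; returns a dict with "frame" (420x560x3 uint8, red, green, blue), "fx", "fy", "cx", "cy" (pixels), "R" (3x3) and "t" (3): a world point X has camera coordinates R X + t. Camera axes: x right, y down, z forward; pixel columns grow to the right and rows downward; lengths in m; the calibration is good to about 2 mm. The wrist camera is an equidistant fisheye: a pixel r from the principal point sees the ray r / f radians off the axis. A picture is of the moment at which its call begins. There is no depth.
- env.sign_off(): hands the job in, once; it reports no verdict.
The state is a dict: "time_s": time; "qpos": joint angles; "joint_velocities": joint speeds; "effort": joint torques, N m; "tool_pos": TCP position; "tool_rot": TCP orientation; "force": force on the tool from outside, world axes, zero at the start; "wrist_torque": the same for the moment, N m; "grip_width": finger opening in m.
Only numpy, scipy, OpenCV 4.12 (cv2) and the standard library are available. Lean on these libraries where they do the work, as an engineer would, in place of code of your own. Each camera call takes 0.05 s, during which the arm holds its last target.

## Working session

There is one attempt and no reset: what is moved stays moved. The work goes in short steps, Python scripts to look and compute and a tool call to move; the robot and the scene stay as the last step left them, time stands still between calls to the robot, and variables do not carry over. Pictures are saved under pics/ and viewed, and the job is handed in when it is done.

Besides the shell and the picture viewer there is one more tool, called after "Emit:" in YAML: its name, and indented under it one key for each argument. drive_tool: Moves the arm, as the interface text tells. Shifts and turns lie within -1 to 1; 1 stands for 0.04 m of shift or 120 degrees of turn. Its arguments: {"type":"object","properties":{"increments":{"type":"array"},"hand":{"type":"number"},"squeeze":{"type":"number"}},"required":["increments"]}

```bash
mkdir -p pics
cat > h.py <<'E'
import numpy as np, cv2, pickle
from cell import env
def snap(n,fn):
    d=env.read_camera(n); cv2.imwrite('pics/'+fn+'.png',d['frame'][:,:,::-1]); pickle.dump(d,open('pics/'+fn+'.pkl','wb')); return d
def crop(fn,u0,v0,w,h,s):
    im=cv2.imread('pics/'+fn+'.png')[v0:v0+h,u0:u0+w]
    cv2.imwrite('pics/%s_c%d_%d.png'%(fn,u0,v0),cv2.resize(im,None,fx=s,fy=s,interpolation=cv2.INTER_CUBIC))
def load(fn): return pickle.load(open('pics/'+fn+'.pkl','rb'))
def proj(d,X):
    c=np.array(d['R'])@np.array(X)+d['t']; return d['fx']*c[0]/c[2]+d['cx'], d['fy']*c[1]/c[2]+d['cy']
def ray(d,u,v):
    R=np.array(d['R']); t=np.array(d['t'])
    return -R.T@t, R.T@np.array([(u-d['cx'])/d['fx'],(v-d['cy'])/d['fy'],1])
def atz(d,u,v,z):
    o,r=ray(d,u,v); return o+r*(z-o[2])/r[2]
E
python3 - <<'E'
from h import *
for n in ['scene','top']:
    d=snap(n,n+'0'); print(n,d['fx'],d['cx'],d['cy'],-np.array(d['R']).T@d['t'])
print(env.get_obs())
E
```

```text
scene 461.011586307403 276.14394580896885 212.78634564393406 [ 0.88780853 -0.60861363  1.20055931]
top 521.8955616816036 272.4158569115932 202.88334404419706 [0.37532969 0.02955398 1.54261258]
{'time_s': 0.1, 'qpos': array([-65.31289083,  18.43633693,  -4.01613007,  83.16941676,
         1.29536632,  78.5408265 ,  -3.25905805]), 'joint_velocities': array([-0.04458286, -0.10669032, -0.07738091, -0.13237076, -0.00330789,
        0.03099905, -0.08686771]), 'effort': array([-1.23823056e-04, -4.92572987e+01, -4.05759634e-01, -3.13398314e+01,
       -6.41116197e-02,  3.94775870e-02,  8.62745037e-05]), 'tool_pos': array([0.26296262, 0.59387707, 0.22154051]), 'tool_rot': array([-176.7890014 ,   89.89851797, -110.66489952]), 'force': array([ 0.5549115 ,  0.22267415, -0.56402418]), 'wrist_torque': array([-0.00329004, -0.00840913, -0.02061489]), 'grip_width': 0.08719257185690756}
```

View pics/scene0.png

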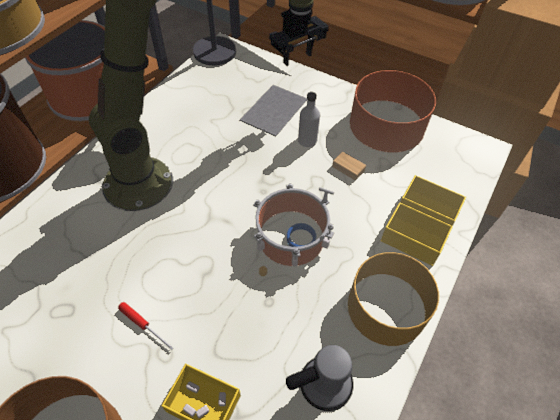

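View pics/top0.png

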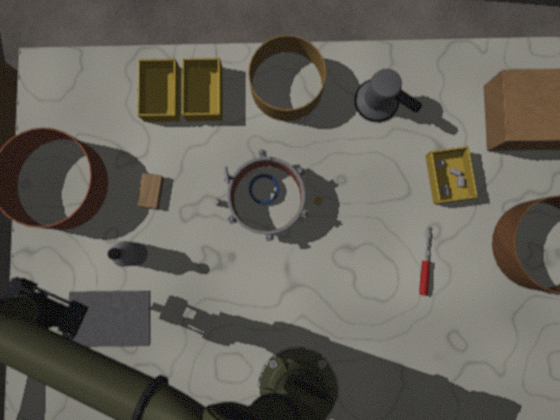

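```bash
python3 - <<'E'
from h import *
crop('scene0',240,170,110,110,7)
crop('top0',210,140,140,105,5.5)
E
ls pics
python3 - <<'E'
import cv2
for f in ['scene0_c240_170','top0_c210_140']:
    im=cv2.imread(f'pics/{f}.png');print(im.shape)
    m=min(1,600/im.shape[0]);cv2.imwrite(f'pics/{f}.png',cv2.resize(im,None,fx=m,fy=m)); print(m)
E
```

```text
scene0.pkl
scene0.png
scene0_c240_170.png
top0.pkl
top0.png
top0_c210_140.png
(770, 770, 3)
0.7792207792207793
(578, 770, 3)
1
```

View pics/scene0_c240_170.png

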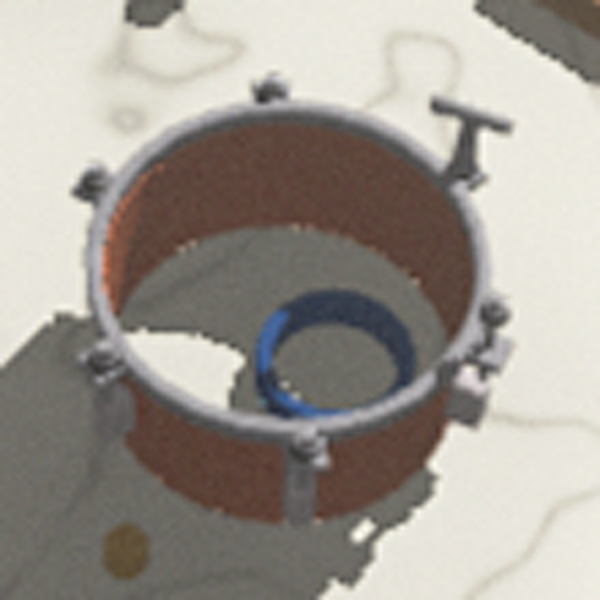

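View pics/top0_c210_140.png

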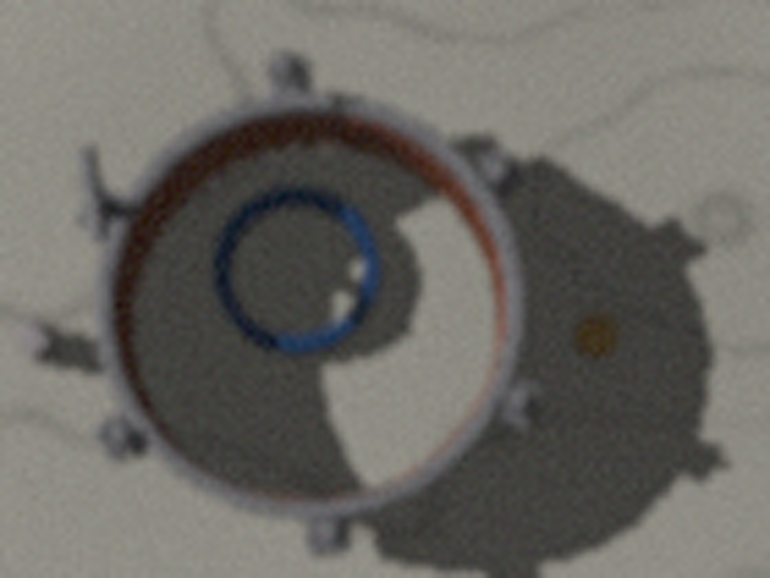

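Scene: the standing rod's head is at about (330.8, 226.5), and the key's bar at about (326.5, 190.5). Top: the rod is at about (262.7, 152.5), with the key to its left at about (226, 172). Next I fit the drum pose using all the heads.

```bash
cat > fit.py <<'E'
from h import *
from scipy.optimize import least_squares
s=load('scene0');t=load('top0')
S=np.array([[495,305],[0,0],[270,84],[94,178],[103,352],[309,437]])/5.4545+[240,170]
T=np.array([[290,68],[0,0],[118,437],[328,535],[520,405],[490,163]])/5.5+[210,140]
def res(p,full=False):
    x,y,a,h=p[:4];r=[]
    for i in range(6):
        if i==1: continue
        b=np.radians(a+60*i);X=[x+.1155*np.cos(b),y+.1155*np.sin(b),.116+(h if i==0 else 0)]
        r+=list(np.array(proj(s,X))-S[i])+list(np.array(proj(t,X))-T[i])
    return np.array(r)
f=least_squares(res,[.5,.05,10,.025]);print(f.x);print(f.fun.reshape(-1,4).round(2))
x,y,a,h=f.x
for i in range(6):
    b=np.radians(a+60*i);print(i+1,x+.1155*np.cos(b),y+.1155*np.sin(b))
print('spacer',atz(t,210+597/5.5,140+337/5.5,.022),'key top',atz(t,210+90/5.5,140+180/5.5,.155),'lug',atz(t,210+30/5.5,140+338/5.5,.036))
# two-ray rod1
from numpy.linalg import lstsq
def tri(pu,pv):
    A=np.zeros((3,3));B=np.zeros(3)
    for d,p in((s,pu),(t,pv)):
        o,r=ray(d,*p);r/=np.linalg.norm(r);M=np.eye(3)-np.outer(r,r);A+=M;B+=M@o
    return np.linalg.solve(A,B)
print('tri rod1',tri(S[0],T[0]))
E
python3 fit.py
```

```text
[0.54276338 0.08190624 4.99129408 0.02168766]
[[-1.15  0.25 -1.31 -1.03]
 [-1.07 -1.03  0.18 -0.99]
 [-1.   -1.66  0.31 -1.48]
 [-0.94 -0.73 -0.35 -2.49]
 [-1.3  -0.38  0.72  0.04]]
1 0.6578253922639733 0.09195524922648238
2 0.5915916906432763 0.18657737544239705
3 0.47652967476984825 0.1765283703601523
4 0.42770136051711705 0.07185723906199286
5 0.493935062137814 -0.022764887153921845
6 0.6089970780112421 -0.012715882071677093
spacer [ 0.53012767 -0.06862165  0.022     ] key top [0.59743414 0.18625493 0.155     ] lug [0.53245242 0.23177449 0.036     ]
tri rod1 [0.65770606 0.09039066 0.13993765]
```

```bash
cat >> h.py <<'E'
from scipy.spatial.transform import Rotation as Ro
def tool(goal=None):
    o=env.get_obs();R=Ro.from_euler('xyz',o['tool_rot'],degrees=True).as_matrix()
    print('t',o['time_s'].__round__(2),'tcp',o['tool_pos'].round(4),'F',o['force'].round(2),'gw',round(float(o['grip_width']),4));print(R.round(3))
    if goal is not None: print('tool delta units',((R.T@(np.array(goal)-o['tool_pos']))/.04).round(3))
    return o,R
E
python3 - <<'E'
from h import *
o,R=tool([.658,.091,.30])
t=load('top0');s=load('scene0')
print('flask',atz(t,112,253,.21),atz(t,128,255,0))
E
```

```text
t 0.1 tcp [0.263  0.5939 0.2215] F [ 0.55  0.22 -0.56] gw 0.0872
[[-0.001 -0.914  0.405]
 [-0.002  0.405  0.914]
 [-1.    -0.    -0.002]]
tool delta units [ -1.947 -14.12   -7.502]
flask [0.38532286 0.47442343 0.21      ] [0.38043429 0.49662914 0.        ]
```

Emit:
drive_tool:
  increments:
    - [[-0.9,0,0],[0,0,0]]
    - [[-0.9,0,0],[0,0,0]]
    - [[-0.9,0,0],[0,0,0]]
    - [[0,-0.7,-0.37],[0,0,0]]
    - [[0,-0.7,-0.37],[0,0,0]]
    - [[0,-0.7,-0.37],[0,0,0]]
    - [[0,-0.7,-0.37],[0,0,0]]
    - [[0,-0.7,-0.37],[0,0,0]]
    - [[0,-0.7,-0.37],[0,0,0]]
    - [[0,-0.7,-0.37],[0,0,0]]
  hand: -1

```text
time_s: 1.1
tool_pos: [0.401, 0.419, 0.3301]
tool_rot: [165.3, 90.0, -128.6]
force: [0.8, -0.4, -0.1]
grip_width: 0.0149
```

Emit:
drive_tool:
  increments:
    - [[0,-0.85,-0.45],[0,0,0]]
    - [[0,-0.85,-0.45],[0,0,0]]
    - [[0,-0.85,-0.45],[0,0,0]]
    - [[0,-0.85,-0.45],[0,0,0]]
    - [[0,-0.85,-0.45],[0,0,0]]
    - [[0,-0.85,-0.45],[0,0,0]]
    - [[0,-0.85,-0.45],[0,0,0]]
    - [[0,-0.85,-0.45],[0,0,0]]
    - [[0,-0.8,-0.45],[0,0,0]]
    - [[0,0,0],[0,0,0]]

```text
time_s: 2.1
tool_pos: [0.6153, 0.1418, 0.3296]
tool_rot: [-152.4, 89.7, -86.8]
force: [0.2, -1.2, 0.4]
grip_width: 0.0003
```

Run:
```python
from h import *
o,R=tool([.658,.091,.22])
d=snap('wrist','w1');print({k:d[k] for k in d if k!='frame'})
```

```text
t 2.1 tcp [0.6153 0.1418 0.3296] F [ 0.24 -1.25  0.43] gw 0.0003
[[ 0.    -0.91   0.414]
 [-0.005  0.414  0.91 ]
 [-1.    -0.002 -0.004]]
tool delta units [ 2.747 -1.491 -0.702]
{'fx': 325.19226210127806, 'fy': 325.19226210127806, 'cx': 277.8468173145116, 'cy': 210.18568385264027, 'R': array([[ 0.41345309,  0.91051254, -0.00484255],
       [ 0.883704  , -0.39998694,  0.24305902],
       [ 0.21937133, -0.10477288, -0.96999941]]), 't': array([-0.38207895, -0.54461416,  0.37242889])}
```

View pics/w1.png

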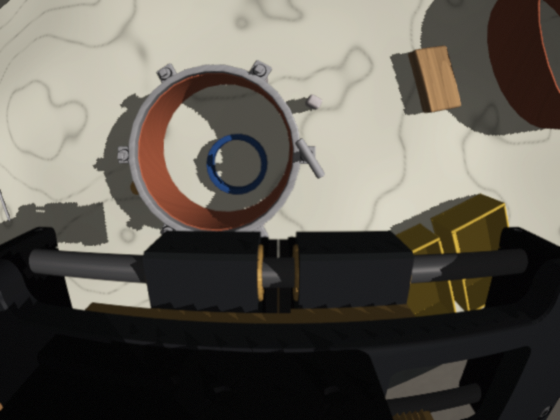

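The wrist view shows rod_3 at (261,68), rod_4 at (167,72), rod_5 at (123,154) and rod_6 at about (167,231). The key is at (310,157), and rod_1 is hidden behind the fingers. I'll enlarge it and refine the drum pose.

Run:
```python
from h import *
crop('w1',100,45,240,190,3.15)
```

```text
(no output)
```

View pics/w1_c100_45.png

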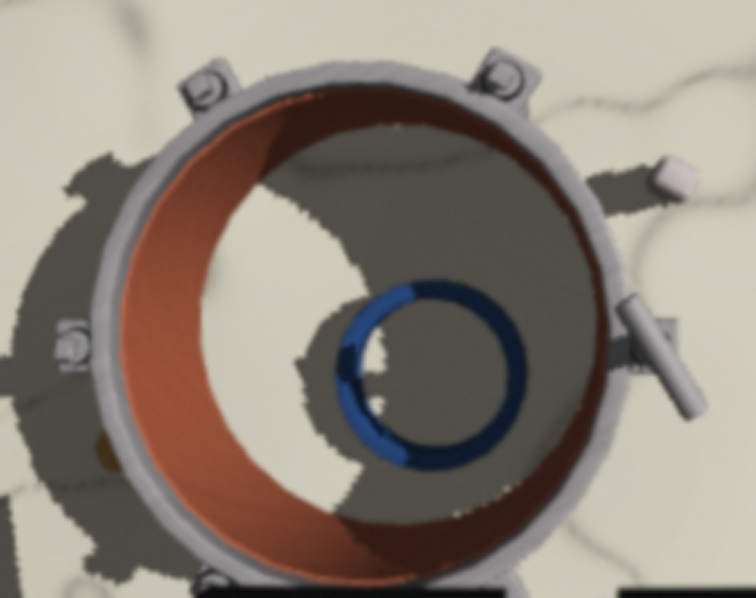

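```bash
cat >> h.py <<'E'
def fproj(d,X):
    c=np.array(d['R'])@np.array(X)+d['t'];th=np.arctan2(np.hypot(c[0],c[1]),c[2]);p=np.arctan2(c[1],c[0])
    return d['fx']*th*np.cos(p)+d['cx'],d['fy']*th*np.sin(p)+d['cy']
def fray(d,u,v):
    x=(u-d['cx'])/d['fx'];y=(v-d['cy'])/d['fy'];th=np.hypot(x,y);R=np.array(d['R'])
    return -R.T@d['t'],R.T@np.array([np.sin(th)*x/th,np.sin(th)*y/th,np.cos(th)])
E
python3 - <<'E'
from h import *
from scipy.optimize import least_squares
w=load('w1')
P={2:(502,76,.118),3:(206,87,.118),4:(76,345,.118),1:(664,357,.157)}
def res(p):
    r=[]
    for i,(u,v,z) in P.items():
        b=np.radians(p[2]+60*i);r+=list(np.array(fproj(w,[p[0]+.1155*np.cos(b),p[1]+.1155*np.sin(b),z]))-(np.array([u,v])/3.15+[100,45]))
    return np.array(r)
f=least_squares(res,[.543,.082,5]);print(f.x,f.fun.reshape(-1,2).round(2))
b=np.radians(f.x[2]);X=[f.x[0]+.1155*np.cos(b),f.x[1]+.1155*np.sin(b)];print(X)
print(fproj(w,X+[.14]))
tool(X+[.18])
E
```

```text
[0.54805168 0.08414445 4.19271457] [[ 1.49 -0.64]
 [-1.45 -0.78]
 [-2.8   0.96]
 [ 1.76  0.57]]
[np.float64(0.6632425796768725), np.float64(0.09258881299188135)]
(np.float64(256.79059903588967), np.float64(243.62853813913983))
t 2.15 tcp [0.6139 0.1454 0.3297] F [-0.67  0.67 -0.26] gw 0.0006
[[-0.001 -0.912  0.41 ]
 [-0.002  0.41   0.912]
 [-1.    -0.    -0.002]]
tool delta units [ 3.744 -1.666 -0.689]
```

Emit:
drive_tool:
  increments:
    - [[0.5,-0.7,-0.2],[0,0,0]]
    - [[0.5,-0.7,-0.2],[0,0,0]]
    - [[0.5,-0.7,-0.2],[0,0,0]]
    - [[0.5,-0.6,-0.1],[0,0,0]]
    - [[0.2,0,0],[0,0,0]]
    - [[0,0,0],[0,0,0]]
    - [[0,0,0],[0,0,0]]
    - [[0,0,0],[0,0,0]]

```text
time_s: 2.95
tool_pos: [0.7001, 0.0817, 0.2443]
tool_rot: [-29.5, 89.9, 36.8]
force: [0.4, 0.9, 0.4]
grip_width: 0.0005
```

Run:
```python
from h import *
for k in range(3): print(env.get_obs()['tool_pos'])
d=snap('wrist','w2')
o,R=tool([.661,.0925,.22])
print(fproj(d,[.661,.0925,.14]))
snap('scene','s2')
crop('w2',130,60,250,190,3)
```

```text
[0.70014496 0.08171376 0.24431295]
[0.70014496 0.08171376 0.24431295]
[0.70014496 0.08171376 0.24431295]
t 3.0 tcp [0.7003 0.0813 0.2444] F [-0.64 -0.12 -0.01] gw 0.0005
[[ 0.002 -0.915  0.403]
 [ 0.001  0.403  0.915]
 [-1.    -0.002  0.002]]
tool delta units [ 0.608  1.012 -0.141]
(np.float64(270.28992507762126), np.float64(159.26607578472493))
```

View pics/w2.png

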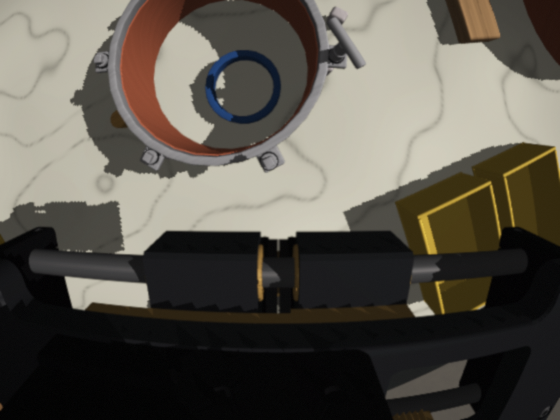

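View pics/w2_c130_60.png

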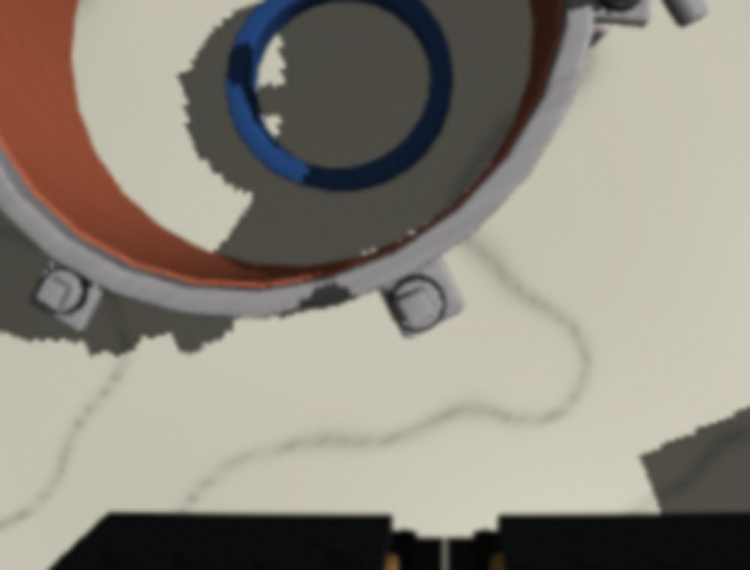

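Rod_1's head top is at about (270,160) in the wrist view, which matches the prediction of (270.3,159.3). I'm now working out the move.

Run:
```python
from h import *
d=load('w2');o,r=fray(d,130+420/3,60+299/3)
for z in(.138,.142,.146): X=o+r*(z-o[2])/r[2];print(X)
crop('s2',270,130,110,120,5)
s=load('s2');print(proj(s,[.661,.0925,.14]),proj(s,[.661,.0925,.118]))
tool([.661,.0925,.165])
```

```text
[0.66135214 0.09203504 0.138     ]
[0.6610607  0.09226178 0.142     ]
[0.66076927 0.09248851 0.146     ]
(np.float64(330.79391992269575), np.float64(226.06599720142242)) (np.float64(329.9182567192857), np.float64(230.4314389222382))
t 3.05 tcp [0.7003 0.081  0.2442] F [-0.42  0.05 -0.11] gw 0.0004
[[ 0.002 -0.915  0.403]
 [ 0.001  0.403  0.915]
 [-1.    -0.002  0.002]]
tool delta units [ 1.979  1.018 -0.137]
```

View pics/s2_c270_130.png

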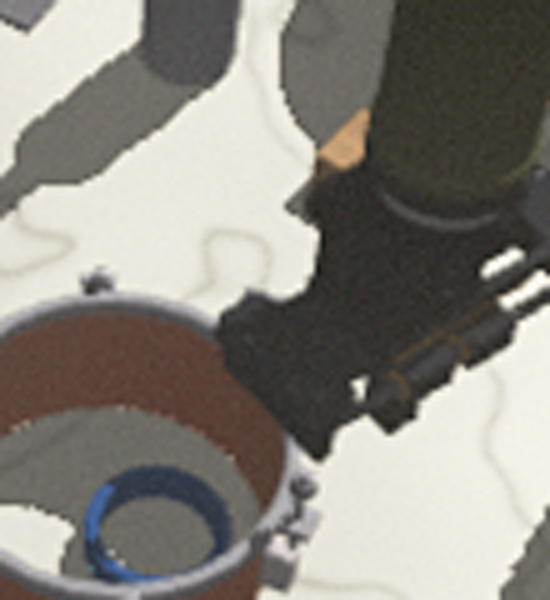

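Emit:
drive_tool:
  increments:
    - [[0,0.5,-0.07],[0,0,0]]
    - [[0,0.52,-0.07],[0,0,0]]
    - [[0.5,0,0],[0,0,0]]
    - [[0.5,0,0],[0,0,0]]
    - [[0.5,0,0],[0,0,0]]
    - [[0.3,0,0],[0,0,0]]
    - [[0,0,0],[0,0,0]]
    - [[0,0,0],[0,0,0]]
    - [[0,0,0],[0,0,0]]

```text
time_s: 3.95
tool_pos: [0.6615, 0.0913, 0.1721]
tool_rot: [-53.1, 89.9, 13.0]
force: [0.2, 0.6, 0.6]
grip_width: 0.0003
```

Run:
```python
from h import *
o,R=tool([.661,.092,.140])
for n in['scene','wrist','top']: d=snap(n,n+'3')
s=load('scene3');print(proj(s,[.661,.092,.14]),proj(load('top3'),[.661,.092,.14]))
crop('scene3',270,150,110,110,5);crop('wrist3',180,170,200,150,4)
```

```text
t 3.95 tcp [0.6615 0.0913 0.1721] F [0.23 0.63 0.56] gw 0.0003
[[ 0.002 -0.914  0.405]
 [ 0.001  0.405  0.914]
 [-1.    -0.002  0.001]]
tool delta units [0.803 0.021 0.009]
(np.float64(330.71161211224825), np.float64(226.1927804283338)) (np.float64(261.34668560778204), np.float64(150.02387926124058))
```

View pics/scene3_c270_150.png

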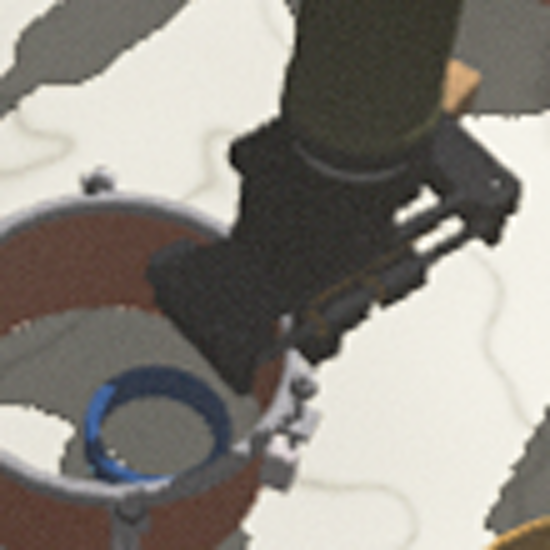

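View pics/wrist3.png

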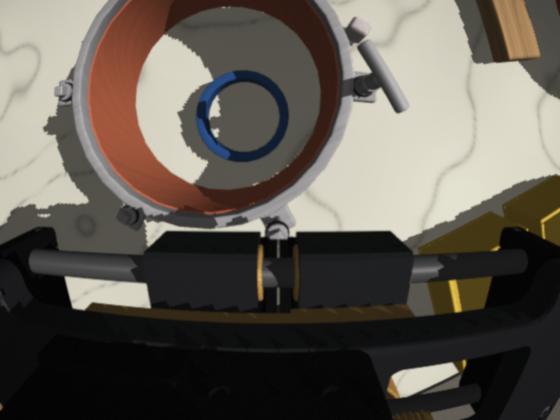

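Run:
```python
from h import *
w=load('wrist3');print(fproj(w,[.661,.092,.14]),fproj(w,[.6615,.0913,.1721]),fproj(w,[.661,.092,.145]))
```

```text
(np.float64(278.29210216670094), np.float64(232.44659456820781)) (np.float64(277.5942574107441), np.float64(252.25948504808142)) (np.float64(278.30877418343067), np.float64(234.96191665028067))
```

View pics/wrist3_c180_170.png

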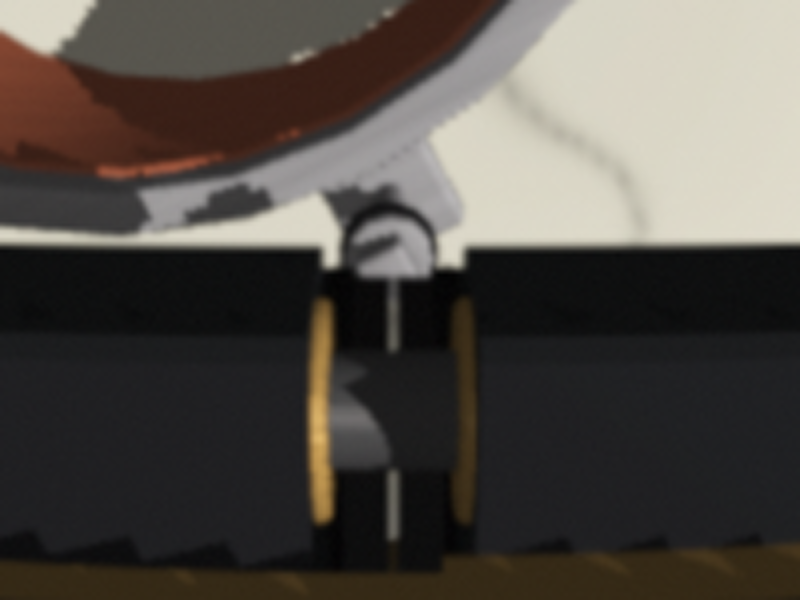

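Fingers centred over the head; descending slowly.

Emit:
drive_tool:
  increments:
    - [[0.2,0.02,0.01],[0,0,0]]
    - [[0.2,0,0],[0,0,0]]
    - [[0.15,0,0],[0,0,0]]
    - [[0.1,0,0],[0,0,0]]
    - [[0.07,0,0],[0,0,0]]
    - [[0.05,0,0],[0,0,0]]
    - [[0.05,0,0],[0,0,0]]
    - [[0.05,0,0],[0,0,0]]
    - [[0,0,0],[0,0,0]]

```text
time_s: 5.0
tool_pos: [0.6602, 0.0919, 0.1355]
tool_rot: [-62.7, 90.0, 3.5]
force: [0.5, 0.3, 0.2]
grip_width: 0.0005
```

Emit:
drive_tool:
  increments:
    - [[0.05,0,0],[0,0,0]]
    - [[0.05,0,0],[0,0,0]]

```text
time_s: 5.2
tool_pos: [0.6605, 0.0918, 0.132]
tool_rot: [-57.2, 89.9, 9.0]
force: [-0.3, 0.3, 2.8]
grip_width: 0.0004
```

Run:
```python
from h import *
o,R=tool([.661,.092,.118])
for n in['scene','wrist']: d=snap(n,n+'4')
s=load('scene4');print(proj(s,[.661,.092,.132]))
print(fproj(load('wrist4'),[.661,.092,.132]))
crop('scene4',300,200,60,50,10);crop('wrist4',180,170,200,150,4)
```

```text
t 5.2 tcp [0.6605 0.0918 0.132 ] F [-0.35  0.26  2.84] gw 0.0004
[[ 0.001 -0.914  0.405]
 [ 0.     0.405  0.914]
 [-1.    -0.001  0.   ]]
tool delta units [ 0.349 -0.01   0.009]
(np.float64(330.3907304420835), np.float64(227.79390166487724))
(np.float64(278.20267515156485), np.float64(253.42835247945243))
```

View pics/scene4_c300_200.png

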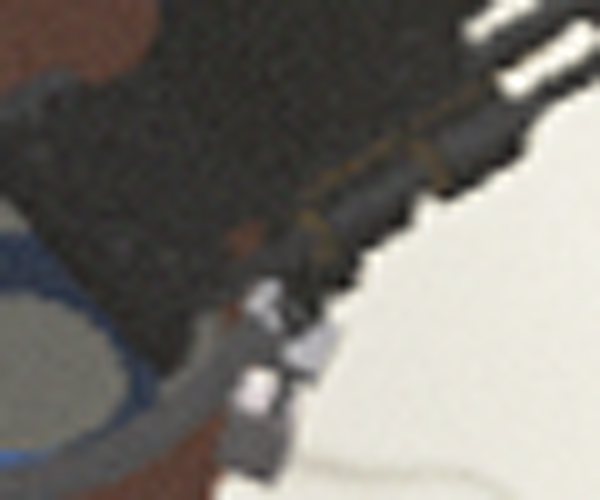

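View pics/wrist4_c180_170.png

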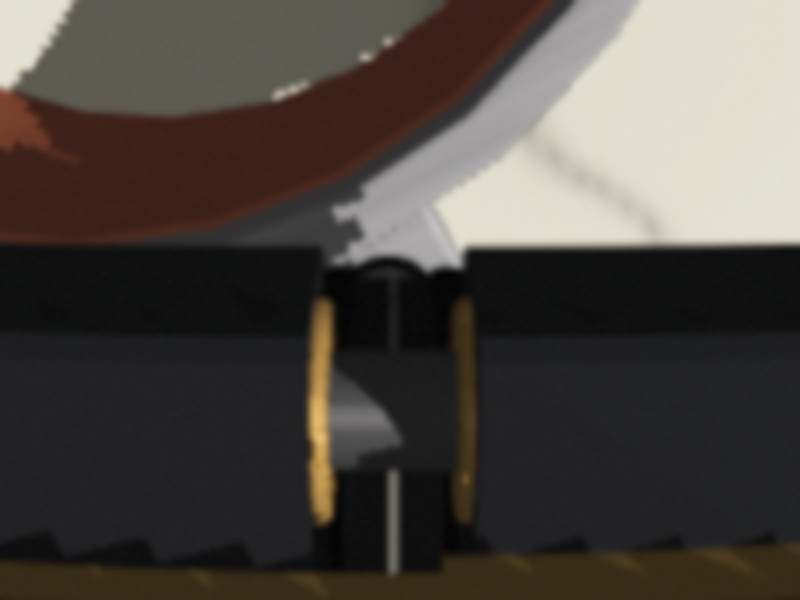

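The fingers are pressing on the rod with about 3 N, matching the given friction. Continuing down.

Emit:
drive_tool:
  increments:
    - [[0.05,0,0],[0,0,0]]
    - [[0.05,0,0],[0,0,0]]
    - [[0.05,0,0],[0,0,0]]
    - [[0.05,0,0],[0,0,0]]
    - [[0.05,0,0],[0,0,0]]

```text
time_s: 5.8
tool_pos: [0.6604, 0.0919, 0.1217]
tool_rot: [-57.1, 90.0, 9.0]
force: [0.6, 0.4, 2.0]
grip_width: 0.0006
```

Emit:
drive_tool:
  increments:
    - [[0.03,0,0],[0,0,0]]

```text
time_s: 5.9
tool_pos: [0.6604, 0.0918, 0.1205]
tool_rot: [-64.4, 90.0, 1.7]
force: [-0.2, -0.6, 2.3]
grip_width: 0.0006
```

Emit:
drive_tool:
  increments:
    - [[0.03,0,0],[0,0,0]]

```text
time_s: 6.0
tool_pos: [0.6604, 0.0918, 0.1194]
tool_rot: [-59.6, 90.0, 6.5]
force: [0.3, -0.3, 2.7]
grip_width: 0.0006
```

Emit:
drive_tool:
  increments:
    - [[0.03,0,0],[0,0,0]]

```text
time_s: 6.1
tool_pos: [0.6604, 0.0918, 0.1183]
tool_rot: [-56.0, 90.0, 10.1]
force: [-0.7, -0.3, 8.3]
grip_width: 0.0007
```

Emit:
drive_tool:
  increments:
    - [[0.02,0,0],[0,0,0]]

```text
time_s: 6.2
tool_pos: [0.6605, 0.0919, 0.1183]
tool_rot: [-47.3, 89.9, 18.8]
force: [-1.2, 0.8, 8.1]
grip_width: 0.0004
```

The force jumped to 8 N at z = 0.118 and the tip stopped moving, so the rod is home. Retreating straight up, then outward.

Emit:
drive_tool:
  increments:
    - [[-0.1,0,0],[0,0,0]]
    - [[-0.3,0,0],[0,0,0]]
    - [[-0.6,0,0],[0,0,0]]
    - [[-0.8,0,0],[0,0,0]]
    - [[-0.8,0,0],[0,0,0]]
    - [[-0.6,-0.6,0],[0,0,0]]
    - [[0,-0.8,0],[0,0,0]]
    - [[0,-0.6,0],[0,0,0]]
    - [[0,0,0],[0,0,0]]
    - [[0,0,0],[0,0,0]]

```text
time_s: 7.2
tool_pos: [0.7329, 0.0592, 0.2448]
tool_rot: [118.5, 89.9, -175.5]
force: [0.4, -0.0, -0.3]
grip_width: 0.0007
```

Run:
```python
from h import *
o,R=tool()
for n in['scene','wrist']: d=snap(n,n+'5')
print(fproj(load('wrist5'),[.661,.092,.118]),proj(load('scene5'),[.661,.092,.118]))
crop('scene5',240,170,110,110,5.4545)
crop('wrist5',100,20,260,200,3)
a=cv2.imread('pics/scene0.png').astype(int);b=cv2.imread('pics/scene5.png').astype(int)
```

```text
t 7.2 tcp [0.7329 0.0592 0.2448] F [ 0.36 -0.   -0.33] gw 0.0007
[[-0.002 -0.914  0.405]
 [-0.     0.405  0.914]
 [-1.     0.001 -0.001]]
(np.float64(278.16450379709545), np.float64(114.50354283802817)) (np.float64(329.836910624917), np.float64(230.55732741627259))
```

View pics/scene5_c240_170.png

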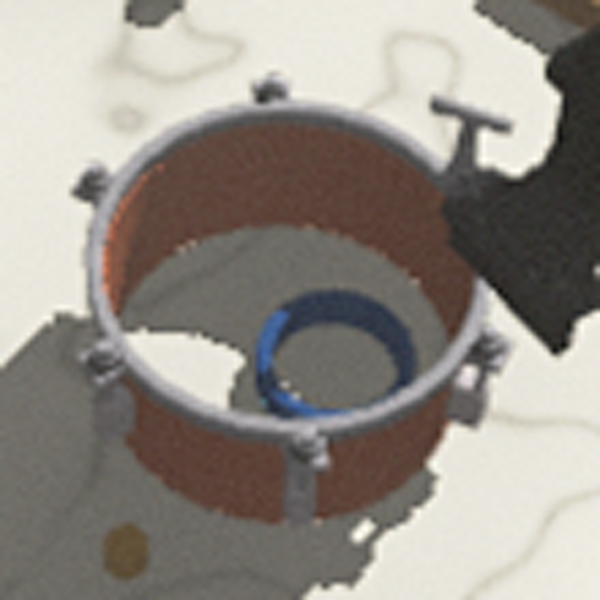

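View pics/wrist5_c100_20.png

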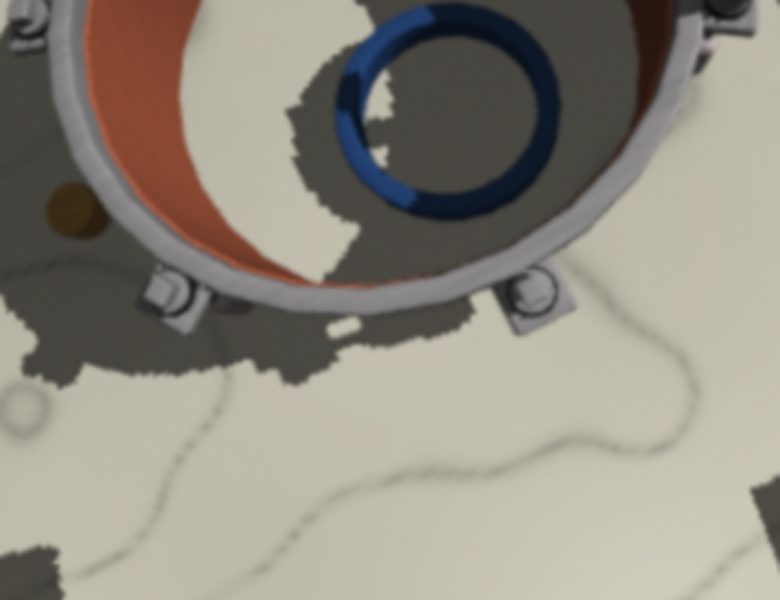

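In the scene crop, rod_1's head now sits on its ear at (488,342), the same as the others. The drum, key, tape and spacer are at the same pixels as before, and the hand is clear. Handing in.

Run:
```python
from cell import env
print(env.sign_off())
```

```text
the job is handed in; nothing more can be done
None
```

The standing rod is home. I pushed it straight down with closed fingertips, backed the hand off up and outward, and handed the job in at about 7.3 s.

- **Push:** the force stayed at about 2–3 N on the way down. It then rose to 8 N as the tip stopped at z = 0.1183 m, against a home height of 0.118 m.
- **Final pictures:** rod_1's head sits on its ear like the others. The key's bar, drum, tape roll and brass spacer look the same as in the first picture, compared by eye. I did not re-check the spare lug or the things further off. The hand is clear, with force readings down at noise level.
- **Disagreements:** the first two drum position estimates differed by about 5 mm, and the arm may still have been settling when I took the second. A direct wrist view of the rod then agreed to within about 1 mm with the position I used. No check failed.

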